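# Store the inspected specimen and press the case shut

## Task

Put the black specimen from the white mat away in the empty pocket of the grey specimen case (the one with the green pad), copper face up, and let go of it. Then set the blue lid over the case without dropping it and press it down until it sits fully home, flush on the rim at both ends. Leave the two specimens already stored where they are and do not disturb the other things on the bench.

Things in the scene. Friction and masses are not known exactly. Their poses are not given: they have to be found in the camera images.
- specimen_center (a point): Centre of the black resin specimen, an upright cylinder 30 mm in diameter and 28 mm tall, 45 g, with a copper disc in its upper face; this point is half-way up, z axis out of the copper face. It starts upright on a fixed white plastic mat 110 mm square and 4 mm thick, so this point starts 18 mm above the bench.
- case: Fixed open grey case, 190 (its x) by 114 mm (its y), walls 6 mm, rim 42 mm above the bench. Origin: centre of its underside. A black liner, top 11 mm above the bench, has three square pockets 38 mm wide, 5 mm deep, at x = -46, 0, +46 mm, y = 0. Between a stored specimen and the long walls (y) 36 mm is free, between neighbours (x) 16 mm: hold the specimen across the case's y.
- pad: Round green pad, 34 mm in diameter, 1 mm thick, on the floor of the case's empty pocket, which may be any of the three; origin at its centre, 6 mm above the bench. A specimen standing on that pocket's floor has its top 34 mm above the bench.
- catch_far_top (a point): Centre of the top of the orange catch, 12 by 64 mm, in the case at x = +80 mm. It stands 7.5 to 9 mm proud of the rim; about 8 N pushes it down, and it stays where it is pushed.
- catch_near_top (a point): The same for the other orange catch, in the case at x = -80 mm.
- lid: Blue lid, 208 (its x) by 132 mm (its y), 220 g: a plate 5 mm thick on a skirt 14 mm deep, 4 mm thick, that passes outside the case with 5 mm play each side. Origin: centre of its lower edge. It starts upright on the bench beside the case and fits either way round, long sides along the case's. On the unpressed catches the origin is 36 to 37 mm above the bench, fully home 28 mm (plate on the rim).
- lid_grip (a point): Centre of the lid's handle, a black bar 60 mm long (lid's x), 22 mm wide (y) and 30 mm tall in the middle of its upper side; this point is half-way up, 15 mm above the plate and 34 mm above the lid's lower edge. Fully home it is 62 mm above the bench.
- press_far (a point): Centre of the upper side of a yellow disc, 22 mm in diameter, 1 mm high, on the lid 80 mm from its middle along +x. With the lid on, it lies over a catch: about 57 mm above the bench unpressed, 48 mm fully home. Pressing here (about 8 N) sinks this end only; pressing mid-lid takes some 16 N.
- press_near (a point): The same yellow disc at the lid's other end, 80 mm along -x.
- stored_a: White specimen with a steel inlay, 30 by 28 mm, already stored in a pocket; origin under its centre. Leave it.
- stored_b: Red specimen with a brass inlay, 30 by 28 mm, already stored in a pocket; origin under its centre. Leave it.
- solvent: Amber closed bottle, 48 mm in diameter, 115 mm tall, origin under its centre; leave it standing.
- lens: Black spare lens, 42 mm in diameter, 55 mm tall, origin under its centre; leave it.
- driver: Screwdriver, 150 mm long, lying along its x; leave it.
- brush: Brush, 150 mm long, lying along its x; leave it.
- dish: Low glass dish, 90 mm across, 15 mm tall, origin under its centre; leave it.
- jar: White jar, 52 mm in diameter, 50 mm tall, origin under its centre; leave it.

How it is judged:
By the outcome, as a careful person would: the job done as asked, in the order asked, and still so for the second after the job is handed in, with the robot touching nothing.
It also fails if it takes over 69 s, if anything falls off the work surface, if the arm or the gripper's body presses on something with over 40 N, if the wrist force passes 120 N, or if a joint passes its speed limit or range.

## Robot

A 6-joint arm with a two-finger parallel gripper is mounted at the origin on the work surface. World frame = base frame: x ahead of the robot, y to its left, z up, the work surface at z = 0. Lengths are in mm, angles in degrees, forces in N, time in s.
With the tool pointing down it reaches from about 350 to 850 mm from the base axis. Payload 8.1 kg.
Tool frame: the origin (TCP) lies at the very end of the fingers, on their centre line; the grasp point (between the pads) lies 19 mm behind it; z points along the fingers, y is the direction in which the jaws open and shut (so a half turn about z gives the same grasp; the last joint's range is limited). The gripper opens to 85 mm and grips with 20 to 120 N. Pads are 22 mm wide; open, the fingers measure 114 mm over their backs; the gripper's body (76 mm by 85 mm) begins 54 mm behind the grasp point. The pads swing forward as they close: fully open they stand 13 mm farther back than shut.
Start: joints at [-68.835, 7.471, 85.268, -0, 87.261, -4.893], TCP at [263.589, -539.005, 231.292] pointing down, gripper open.
Joint ranges: [-169.43, 169.43], [-51.17, 129.36], [1.28, 143.12], [-76.62, 256.62], [0, 156.53], [-152.29, 152.29]. Speed limits (degrees/s): [136.94, 136.94, 159.86, 180, 180, 180].

## Interface

Orientations are given as [roll, pitch, yaw] about the fixed x, y, z axes, in that order (R = Rz(yaw) Ry(pitch) Rx(roll)).
In Python, from bench import sensors, viewer, job gives the robot as it stands.
- The arm moves only by the shell command python3 -m pendant 'ROWS' [FORCE]. ROWS is JSON, one flat list of numbers, 5 for each row, row after row: the shift along the world's x, y, z in mm, then the turn about the world's z in rad, then the finger opening in mm, from 0 to 85.4. In form: [x, y, z, twist, hand, x, y, z, twist, hand, ...]. A call has 1 to 12 rows; each row shifts and turns the pose as measured when the row begins; what a row does not reach is not made up. A row lasts 1/12 s, in which the tool goes at most 41.7 mm and 7.16 degrees, less where a joint would pass 70% of its speed; a pose out of reach is approached as far as the arm can. A call with a gripper value outside its range is refused whole. The fingers move at their own pace and stop on an object; FORCE is the grip in N (left out, the last holds). Time passes only in rows, so rows that do not move let the fingers close. It gives the time, the measured TCP pose, the force and the opening at its end, in the units of the state.
- sensors.sense(): the state, without advancing time (a new reading comes with each control period).
- viewer.snapshot(name): name is "scene" or "top" or "wrist"; returns a dict with "frame" (420x560x3 uint8, blue, green, red), "z_map" (420x560 float32, mm along the optical axis (not along the pixel's ray), 0 where there is no reading), "fx", "fy", "cx", "cy" (pixels), "view" (4x4, takes a point from world to camera coordinates). Camera axes: x right, y down, z forward; pixel columns grow to the right and rows downward; lengths in mm; the calibration is good to about 2 mm. A picture is of the moment at which its call begins.
- job.hand_in(): hands the job in, once; it reports no verdict.
The state is a dict: "time": time; "joint_pos": joint angles; "qd": joint speeds; "joint_efforts": joint torques, N m; "tool_pos": TCP position; "tcp_rot": TCP orientation; "ft_force": force on the tool from outside, world axes, zero at the start; "wrist_torque": the same for the moment, N m; "finger_gap": finger opening in mm.
Only numpy, scipy, OpenCV 4.12 (cv2) and the standard library are available. Lean on these libraries where they do the work, as an engineer would, in place of code of your own. Each camera call takes 0.05 s, during which the arm holds its last target.

## Working session

There is one attempt and no reset: what is moved stays moved. The work goes in short steps, Python scripts to look and compute and a shell command to move; the robot and the scene stay as the last step left them, time stands still between calls to the robot, and variables do not carry over. Pictures are saved under pics/ and viewed, and the job is handed in when it is done.

```bash
ls; mkdir -p pics; python3 - <<'E'
from bench import sensors, viewer
import cv2
print(sensors.sense())
for n in ("scene","top"):
    s=viewer.snapshot(n); cv2.imwrite(f"pics/{n}0.png",s["frame"]); print(n,s["fx"],s["fy"],s["cx"],s["cy"],s["view"])
E
```

```text
pics
{'time': 0.0, 'joint_pos': array([-6.88362073e+01,  7.51516582e+00,  8.53308389e+01,  4.43241044e-04,
        8.72611116e+01, -4.89481538e+00]), 'qd': array([ 0.01864069, -0.09763786,  0.00650913, -0.01875123, -0.04434337,
        0.01849473]), 'joint_efforts': array([-2.62810236e-04, -5.69401145e+01, -5.00550807e+01, -5.27368884e-04,
        1.45795784e-02,  1.58393379e-05]), 'tool_pos': array([ 263.37799464, -538.48163255,  230.22888209]), 'tcp_rot': array([-1.79893312e+02, -9.58096469e-03,  2.60585776e+01]), 'ft_force': array([-0.04193468,  0.86893709, -0.64851456]), 'wrist_torque': array([-0.05597694, -0.02598553, -0.02535447]), 'finger_gap': 85.28756976343233}
scene 443.84516876480365 443.84516876480365 283.9161213638024 216.82480009360737 [[-8.17168891e-01  5.76055931e-01 -1.98637294e-02  4.48350730e+02]
 [ 4.35602072e-01  5.94624626e-01 -6.75775398e-01 -2.13606577e+02]
 [-3.77472964e-01 -5.60875315e-01 -7.36839903e-01  1.22195873e+03]
 [ 0.00000000e+00  0.00000000e+00  0.00000000e+00  1.00000000e+00]]
top 453.54394658282916 453.54394658282916 286.0824238179292 207.55982158836795 [[-2.23727660e-02 -9.99566062e-01 -1.91610997e-02  2.33968865e+01]
 [-9.81461359e-01  2.56086073e-02 -1.89941572e-01  5.83502686e+02]
 [ 1.90349838e-01  1.45563606e-02 -9.81608400e-01  1.15351697e+03]
 [ 0.00000000e+00  0.00000000e+00  0.00000000e+00  1.00000000e+00]]
```

View pics/top0.png

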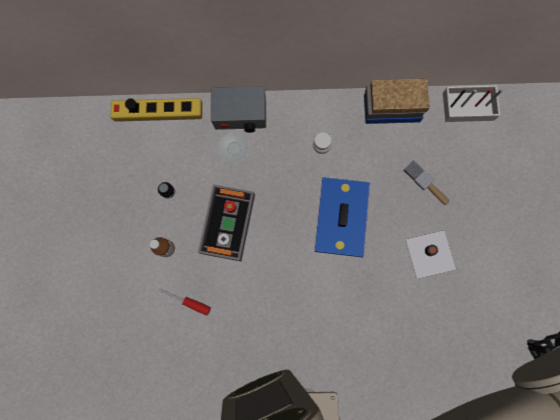

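View pics/scene0.png

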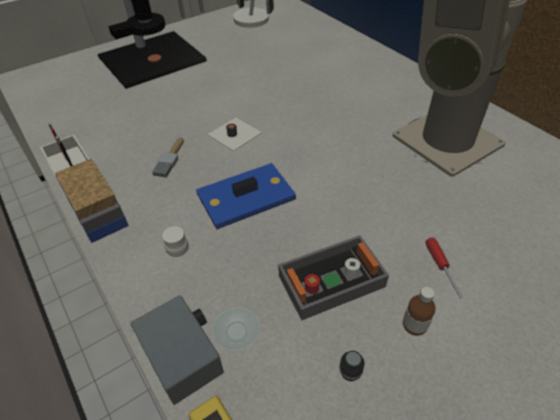

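The top view shows the case near (228,222), with red above the pad, white below it and the pad in the middle pocket. The lid is near (343,217) and the specimen near (431,251) on the mat. Next I measure them.

```bash
cat > h.py <<'E'
import numpy as np, cv2
from bench import sensors, viewer
def ray(s,u,v,z):
    V=np.array(s["view"]);R=V[:3,:3];t=V[:3,3];c=-R.T@t
    d=R.T@np.array([(u-s["cx"])/s["fx"],(v-s["cy"])/s["fy"],1.])
    return c+d*(z-c[2])/d[2]
def proj(s,p):
    V=np.array(s["view"]);q=V[:3,:3]@np.array(p,float)+V[:3,3]
    return np.array([s["fx"]*q[0]/q[2]+s["cx"],s["fy"]*q[1]/q[2]+s["cy"]])
def blobs(s,lo,hi,roi=None,amin=15):
    h=cv2.cvtColor(s["frame"],cv2.COLOR_BGR2HSV);m=cv2.inRange(h,np.array(lo),np.array(hi))
    if roi is not None:
        k=np.zeros_like(m);a,b,c,d=roi;k[b:d,a:c]=255;m&=k
    cs,_=cv2.findContours(m,cv2.RETR_EXTERNAL,cv2.CHAIN_APPROX_NONE)
    return m,sorted([c for c in cs if cv2.contourArea(c)>=amin],key=cv2.contourArea,reverse=True)
def cen(c):
    M=cv2.moments(c);return M["m10"]/M["m00"],M["m01"]/M["m00"]
def rect(s,c,z):
    P=np.array([ray(s,u,v,z)[:2] for u,v in c.reshape(-1,2)],np.float32)
    return cv2.minAreaRect(P)
E
python3 - <<'E'
from h import *
for n in ("top","scene"):
    s=viewer.snapshot(n); print("==",n)
    for nm,lo,hi,zs in (("orange",(5,170,120),(16,255,255),50),("green",(45,100,50),(80,255,255),6),("yellow",(18,120,120),(32,255,255),20),("blue",(105,150,60),(125,255,255),19)):
        _,cs=blobs(s,lo,hi)
        for c in cs[:5]:
            u,v=cen(c); print(nm,cv2.contourArea(c),np.round((u,v),1),np.round(ray(s,u,v,zs)[:2],1),rect(s,c,zs) if nm in("blue","orange") else "")
    # specimen disc
    z=s["z_map"]
s=viewer.snapshot("top")
c=s["frame"][180:320,300:480]; cv2.imwrite("pics/t1.png",cv2.resize(c,None,fx=4,fy=4))
c=s["frame"][175:275,180:280]; cv2.imwrite("pics/t2.png",cv2.resize(c,None,fx=6,fy=6,interpolation=cv2.INTER_NEAREST))
s=viewer.snapshot("scene")
c=s["frame"][100:160,195:275]; cv2.imwrite("pics/s1.png",cv2.resize(c,None,fx=8,fy=8))
E
```

```text
== top
orange 79.0 [219.1 250.3] [474.7 188.7] ((474.7565612792969, 188.95779418945312), (64.16996765136719, 11.306068420410156), 78.09166717529297)
orange 69.5 [231.4 192.3] [631.1 156.3] ((631.036865234375, 156.27101135253906), (64.89167785644531, 10.812453269958496), 76.98514556884766)
green 85.5 [227.7 223.4] [553.2 172.7] 
yellow 1262.0 [158.5 107.9] [893.3 371.5] 
yellow 27.0 [339.4 244.8] [ 484.8 -131.8] 
yellow 26.0 [344.9 187.3] [ 643.6 -154.1] 
blue 3351.5 [342. 217.] [ 561.  -142.3] ((563.1984252929688, -142.45703125), (127.64759063720703, 205.8407745361328), 82.03374481201172)
blue 50.5 [393.6 118.7] [ 840.6 -301.9] ((840.3539428710938, -303.2376708984375), (8.416003227233887, 159.2786102294922), 1.2356780767440796)
== scene
orange 120.5 [295.7 281.1] [633.  160.9] ((632.671875, 161.24461364746094), (61.99642562866211, 11.315062522888184), 78.04875946044922)
orange 88.5 [367.7 254.4] [477.2 194.2] ((476.9795227050781, 193.173583984375), (62.53110122680664, 9.371088981628418), 77.96435546875)
green 143.0 [331.5 279.8] [554.1 177.1] 
yellow 441.5 [208.7 409.5] [884.5 263.7] 
yellow 23.5 [214.2 202. ] [ 644.4 -149.1] 
yellow 18.0 [274.7 180.1] [ 486.5 -126.8] 
blue 3091.5 [244.2 193.6] [ 571.9 -132. ] ((567.9866943359375, -132.4490203857422), (134.5241241455078, 203.9559326171875), 82.03180694580078)
```

View pics/t1.png

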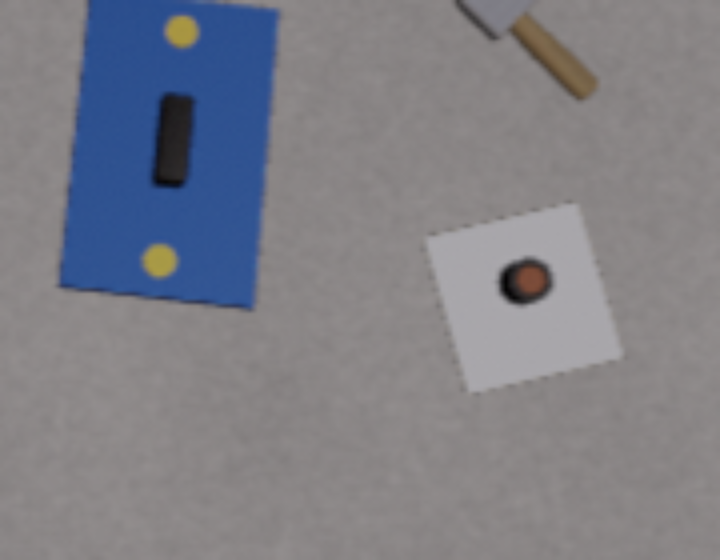

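View pics/t2.png

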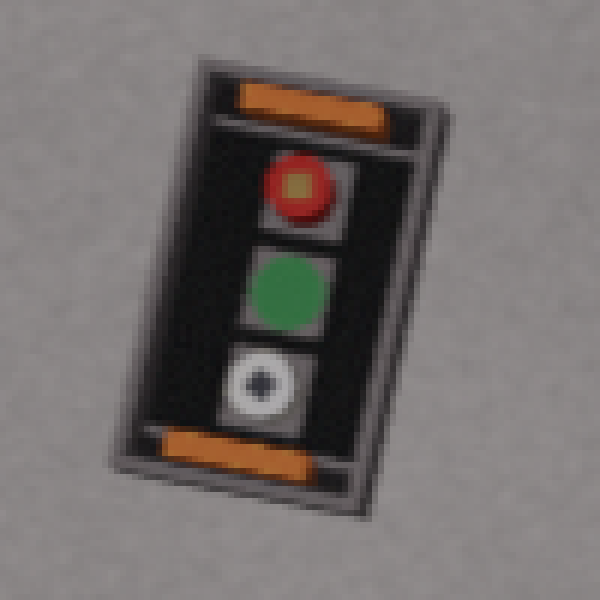

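View pics/s1.png

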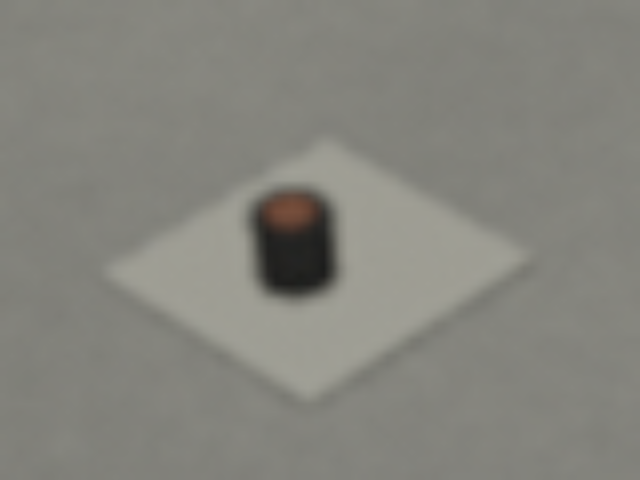

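```bash
python3 - <<'E'
from h import *
for n,roi in (("top",(415,235,450,265)),("scene",(222,118,242,140))):
    s=viewer.snapshot(n)
    _,cs=blobs(s,(0,70,50),(18,255,255),roi,4)
    for c in cs: print(n,cv2.contourArea(c),cen(c),ray(s,*cen(c),32))
print(sensors.sense()["tool_pos"])
E
```

```text
top 39.5 (432.3839662447257, 249.47257383966243) [ 465.03385637 -376.53192555   32.        ]
scene 19.0 (230.89473684210526, 126.07894736842105) [ 467.23064942 -369.30756422   32.        ]
[ 263.56162468 -538.93680982  231.13047533]
```

```bash
python3 -m pendant '[25,20,0,-0.11,70, 25,20,0,-0.11,70, 25,20,0,-0.11,70, 25,20,-5,-0.11,70, 25,20,-5,-0.11,70, 25,20,-5,-0.11,70, 25,20,-5,0,70, 20,20,-5,0,70, 7,6,-5,0,70, 0,0,0,0,70]' 40
python3 - <<'E'
from h import *
s=viewer.snapshot("wrist"); cv2.imwrite("pics/w1.png",s["frame"]); st=sensors.sense();print(st["tool_pos"],st["tcp_rot"],st["joint_pos"])
E
```

```text
time: 1.23
tool_pos: [471.5, -366.0, 200.9]
tcp_rot: [179.9, -0.0, -13.9]
ft_force: [0.6, -0.8, 0.5]
finger_gap: 70.3
[ 470.91363352 -366.74087732  201.43376807] [ 1.79896330e+02 -4.11884972e-02 -1.38950586e+01] [-4.27883786e+01  7.77008908e+00  8.80687373e+01 -7.12443523e-02
  8.40750255e+01  6.11140183e+01]
```

View pics/w1.png

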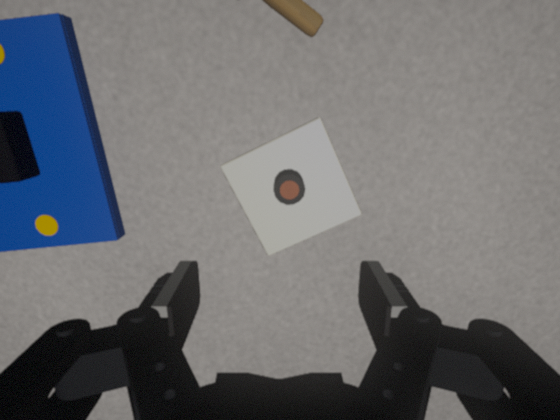

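The wrist view shows the copper face at (289,189), midway between the fingers in x.

```bash
python3 - <<'E'
from h import *
s=viewer.snapshot("wrist"); st=sensors.sense()
_,cs=blobs(s,(0,80,50),(14,255,255),(250,150,330,220),10)
for c in cs: print(cv2.contourArea(c),cen(c),ray(s,*cen(c),32), ray(s,*cen(c),32)-st["tool_pos"])
V=s["view"];print(-V[:3,:3].T@V[:3,3], V[2], st["tool_pos"])
E
```

```text
264.0 (288.155303030303, 189.0909090909091) [ 466.0911307  -376.58210972   32.        ] [  -4.09544034   -8.64854251 -169.96024956]
[ 543.76151918 -385.69518082  343.71293585] [-2.83527404e-01  6.67882645e-02 -9.56635531e-01  5.08739210e+02] [ 470.18657103 -367.93356721  201.96024956]
```

```bash
python3 -m pendant '[-2.4,-4.8,-35,0.035,65, -2.4,-4.8,-35,0,65, 0,0,-35,0,60, 0,0,-30,0,60, 0,0,0,0,60, 0,0,0,0,60]' 40
python3 - <<'E'
from h import *
s=viewer.snapshot("wrist"); cv2.imwrite("pics/w2.png",s["frame"]); st=sensors.sense();print(st["tool_pos"],st["tcp_rot"])
_,cs=blobs(s,(0,80,50),(14,255,255),None,30)
for c in cs: print(cv2.contourArea(c),cen(c),ray(s,*cen(c),32), ray(s,*cen(c),32)-st["tool_pos"])
E
```

```text
time: 1.83
tool_pos: [460.6, -388.7, 70.3]
tcp_rot: [179.3, -0.6, -12.3]
ft_force: [0.5, -2.0, 1.2]
finger_gap: 60.0
[ 460.34421528 -388.44854318   70.13483962] [179.30714855  -0.54565486 -12.30202147]
745.5 (251.92041135703107, 237.22982338475293) [ 466.14500112 -376.41017684   32.        ] [  5.80078583  12.03836634 -38.13483962]
```

View pics/w2.png

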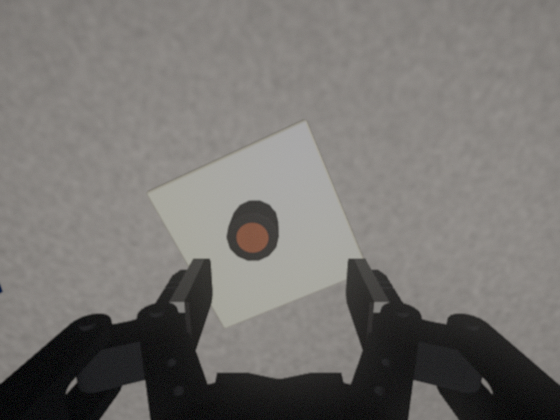

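The specimen still measures (466,-376.5), at pixel (252,237). The tool drifted during the fast descent, so I'm correcting and going down slower.

```bash
python3 -m pendant '[3,6,-10,0,60, 3,6,-10,0,60, 0,0,0,0,60, 0,0,0,0,60]' 40
python3 - <<'E'
from h import *
st=sensors.sense();print(st["tool_pos"],st["tcp_rot"])
E
```

```text
time: 2.22
tool_pos: [469.5, -379.9, 56.2]
tcp_rot: [179.0, -1.1, -12.4]
ft_force: [-0.3, 0.7, 0.3]
finger_gap: 60.3
[ 469.48113308 -379.9167447    56.17486849] [178.97875759  -1.06293369 -12.41855453]
```

```bash
python3 -m pendant '[-1.5,1.5,-5,0,60, -1.5,1.5,-5,0,60, 0,0,-5,0,60, 0,0,-5,0,60, 0,0,0,0,60]' 40
python3 - <<'E'
from h import *
st=sensors.sense();print(st["tool_pos"],st["tcp_rot"])
E
```

```text
time: 2.63
tool_pos: [468.2, -377.1, 37.2]
tcp_rot: [178.8, -1.3, -12.3]
ft_force: [-0.1, 0.7, 0.9]
finger_gap: 60.0
[ 468.20440501 -377.13149218   37.16240126] [178.83559226  -1.2921591  -12.30227574]
```

```bash
python3 -m pendant '[-1,0,-5,0,60, -1,0,-5,0,60, 0,0,-5,0,60, 0,0,-5,0,60, 0,0,-4,0,60, 0,0,0,0,60]' 40
python3 - <<'E'
from h import *
st=sensors.sense();print(st["tool_pos"],st["tcp_rot"])
s=viewer.snapshot("wrist"); cv2.imwrite("pics/w3.png",s["frame"])
E
```

```text
time: 3.13
tool_pos: [465.4, -377.0, 9.7]
tcp_rot: [178.9, -1.2, -12.3]
ft_force: [0.2, 0.5, -0.5]
finger_gap: 60.0
[ 465.3654102  -377.00634069    9.72719802] [178.87097368  -1.22729727 -12.32646569]
```

View pics/w3.png

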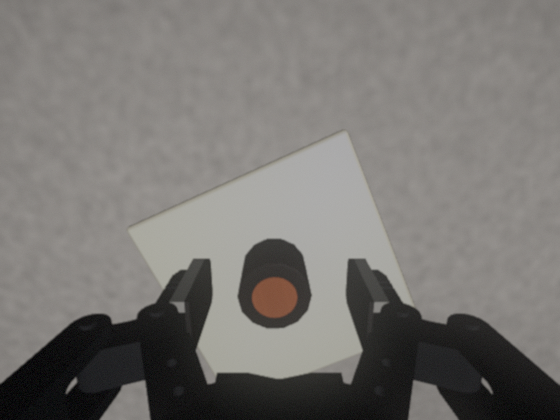

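The specimen (275,297) sits between the open pads at (200,290) and (357,290). Closing now.

```bash
python3 -m pendant '[0,0,0,0,26, 0,0,0,0,26, 0,0,0,0,26, 0,0,0,0,26, 0,0,0,0,26, 0,0,0,0,26, 0,0,0,0,26, 0,0,0,0,26]' 40
python3 -m pendant '[0,0,4,0,26, 0,0,8,0,26, 0,0,10,0,26, 0,0,10,0,26, 0,0,10,0,26, 0,0,0,0,26, 0,0,0,0,26]'
python3 - <<'E'
from h import *
st=sensors.sense();print(st["tool_pos"],st["tcp_rot"])
s=viewer.snapshot("wrist"); cv2.imwrite("pics/w4.png",s["frame"])
E
```

```text
time: 3.85
tool_pos: [466.4, -377.9, 11.6]
tcp_rot: [178.8, -1.4, -12.3]
ft_force: [-0.1, 0.1, 0.3]
finger_gap: 28.4
time: 4.43
tool_pos: [466.8, -378.3, 59.7]
tcp_rot: [178.7, -1.4, -12.3]
ft_force: [-0.2, -0.0, 0.4]
finger_gap: 28.3
[ 466.80636203 -378.27733614   59.7261742 ] [178.73895129  -1.4425905  -12.31477743]
```

View pics/w4.png

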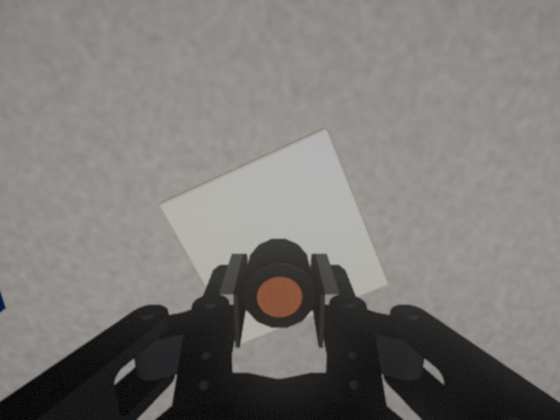

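```bash
python3 -m pendant '[0,5,15,0,26, 0,15,20,0,26, 4,25,20,0,26, 6,30,20,0,26, 6,35,15,0,26, 6,35,10,0,26, 6,35,5,0,26, 6,35,0,0,26, 6,35,0,0,26, 6,35,0,0,26, 6,35,0,0,26, 6,35,0,0,26]'

```

```text
time: 5.48
tool_pos: [521.5, -14.0, 166.9]
tcp_rot: [178.8, -1.5, -13.0]
ft_force: [0.6, 0.3, -0.2]
finger_gap: 28.7
```

```bash
python3 -m pendant '[4,32,5,0,26, 5,32,5,0,26, 5,30,5,0,26, 5,28,5,0.01,26, 3,20,5,0.01,26, 2,12,0,0,26, 1,8,0,0,26, 0,4,0,0,26, 0,0,0,0,26, 0,0,0,0,26]'
python3 - <<'E'
from h import *
st=sensors.sense();print(st["tool_pos"],st["tcp_rot"])
s=viewer.snapshot("wrist"); cv2.imwrite("pics/w5.png",s["frame"])
for nm,lo,hi,zs in (("orange",(5,170,100),(16,255,255),50),("green",(45,100,40),(80,255,255),6)):
    _,cs=blobs(s,lo,hi,None,60)
    for c in cs[:4]:
        u,v=cen(c); print(nm,cv2.contourArea(c),np.round((u,v),1),np.round(ray(s,u,v,zs)[:2],1),rect(s,c,zs))
E
```

```text
time: 6.32
tool_pos: [543.7, 166.9, 187.9]
tcp_rot: [178.7, -1.1, -11.5]
ft_force: [0.3, 0.8, -0.6]
finger_gap: 28.4
[543.73545428 166.94485014 187.85245462] [178.73318735  -1.13181646 -11.45549848]
orange 1675.0 [ 84.5 304.8] [480.9 355.7] ((480.8539123535156, 355.6332702636719), (46.924407958984375, 47.98564910888672), 34.95905685424805)
orange 355.5 [240.   86.1] [636.6 173.9] ((632.3599243164062, 156.23974609375), (62.914302825927734, 11.69123649597168), 78.60257720947266)
orange 243.0 [262.8 131.4] [599.7 163.8] ((599.6422729492188, 163.80685424804688), (13.182622909545898, 13.118987083435059), 87.75175476074219)
green 856.0 [264.7 178. ] [554.  172.8] ((553.9055786132812, 173.0291290283203), (31.754228591918945, 31.211748123168945), 78.35213470458984)
```

View pics/w5.png

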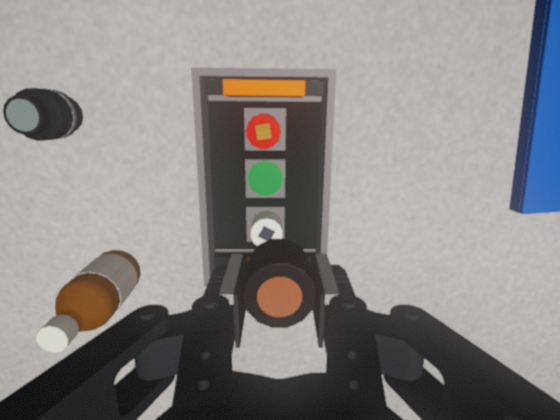

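Wrist view: pad at (265,178), red at (263,131), white at (266,233), and the specimen held upright. The pad is at (553.8,172.9), so I shift by about +10,+6 and descend.

```bash
python3 -m pendant '[3,2,-8,0,26, 3,2,-12,0,26, 2,1,-14,0,26, 1,0,-14,0,26, 0,0,-14,0,26, 0,0,-14,0,26, 0,0,-8,0,26, 0,0,0,0,26, 0,0,0,0,26]'
python3 - <<'E'
from h import *
st=sensors.sense();print(st["tool_pos"],st["tcp_rot"])
s=viewer.snapshot("wrist"); cv2.imwrite("pics/w6.png",s["frame"])
for nm,lo,hi,zs in (("orange",(5,170,100),(16,255,255),50),("green",(45,100,40),(80,255,255),6)):
    _,cs=blobs(s,lo,hi,None,60)
    for c in cs[:4]:
        u,v=cen(c); print(nm,cv2.contourArea(c),np.round((u,v),1),np.round(ray(s,u,v,zs)[:2],1),rect(s,c,zs))
E
```

```text
time: 7.12
tool_pos: [552.7, 165.2, 92.3]
tcp_rot: [178.6, -0.9, -12.0]
ft_force: [-1.3, -0.5, 0.3]
finger_gap: 28.5
[552.65182898 165.24608904  92.27945355] [178.57158578  -0.93665719 -12.01236216]
orange 1651.5 [274.8 336.9] [488.4 178.9] ((484.3736572265625, 181.60830688476562), (52.82551574707031, 31.394922256469727), 78.04495239257812)
orange 488.5 [258.5 157. ] [600.9 163.5] ((600.9253540039062, 163.49171447753906), (12.363643646240234, 12.524676322937012), 87.26757049560547)
orange 353.5 [  9.2 385.1] [491.8 353.1] ((492.8832092285156, 354.9173889160156), (13.153173446655273, 25.03428840637207), 25.38275909423828)
green 1639.5 [262.4 216.8] [554.  172.8] ((553.762939453125, 172.95697021484375), (32.40745162963867, 33.067344665527344), 33.08268737792969)
```

View pics/w6.png

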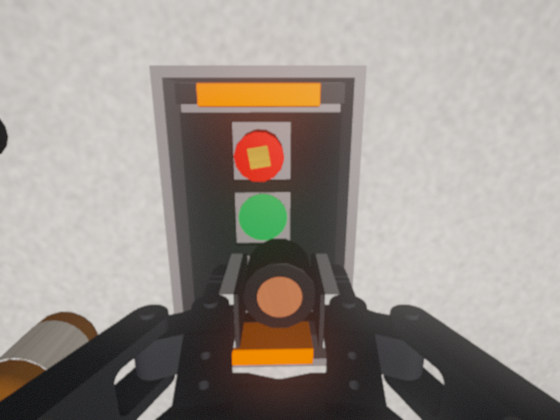

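```bash
python3 -m pendant '[0.5,3,-3,0,26, 0.5,2.5,-6,0,26, 0,1,-8,0,26, 0,0,-8,0,26, 0,0,-5,0,26, 0,0,0,0,26, 0,0,0,0,26]'
python3 - <<'E'
from h import *
st=sensors.sense();print(st["tool_pos"],st["tcp_rot"])
E
```

```text
time: 7.75
tool_pos: [555.9, 173.2, 62.3]
tcp_rot: [178.7, -1.2, -12.0]
ft_force: [-0.9, -0.2, 0.1]
finger_gap: 28.4
[555.9456123  173.16961738  62.34529782] [178.70745734  -1.21949517 -12.00416376]
```

```bash
python3 -m pendant '[-1,0,-4,0,26, -1,0,-4,0,26, 0,0,-4,0,26, 0,0,-4,0,26, 0,0,-4,0,26, 0,0,0,0,26, 0,0,0,0,26]'
python3 - <<'E'
from h import *
st=sensors.sense();print(st["tool_pos"],st["tcp_rot"])
s=viewer.snapshot("wrist"); cv2.imwrite("pics/w7.png",s["frame"])
s=viewer.snapshot("scene"); cv2.imwrite("pics/s7.png",cv2.resize(s["frame"][200:340,250:430],None,fx=4,fy=4))
E
```

```text
time: 8.33
tool_pos: [553.8, 173.0, 40.5]
tcp_rot: [178.7, -1.2, -12.0]
ft_force: [-0.1, 0.1, 0.7]
finger_gap: 28.6
[553.82376262 173.04129255  40.49024787] [178.7120156   -1.2412173  -12.00872328]
```

View pics/w7.png

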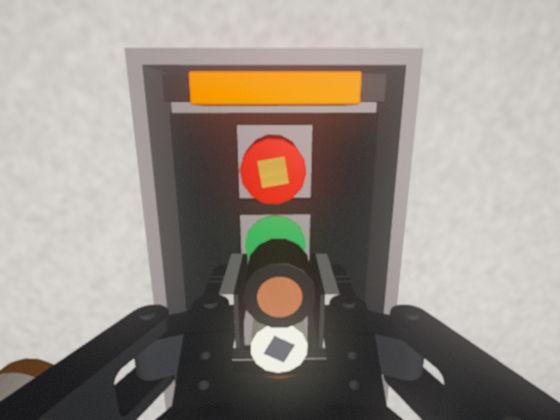

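View pics/s7.png

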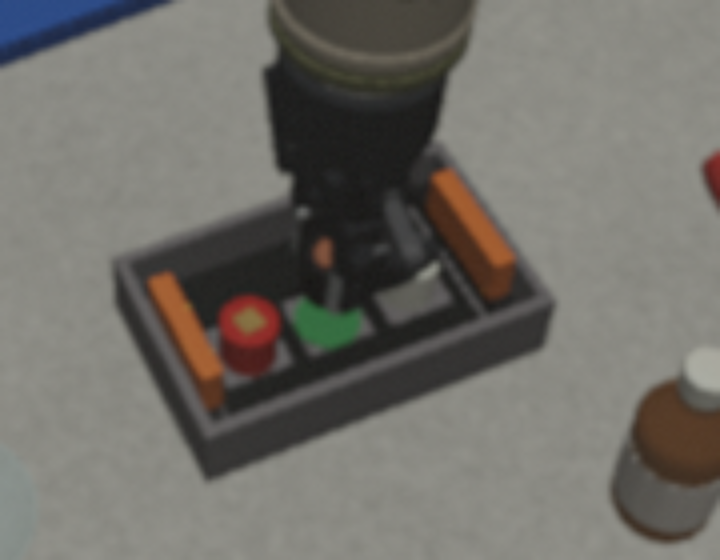

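Both views show the specimen over the pad, clear of red and white. Lowering.

```bash
python3 -m pendant '[0,0,-3,0,26, 0,0,-4,0,26, 0,0,-4,0,26, 0,0,-4,0,26, 0,0,-3,0,26, 0,0,0,0,26]'
python3 -m pendant '[0,0,-2,0,26, 0,0,-1,0,26, 0,0,0,0,26]'
```

```text
time: 8.93
tool_pos: [554.5, 173.2, 21.6]
tcp_rot: [178.8, -1.3, -12.0]
ft_force: [-0.4, -0.1, -0.9]
finger_gap: 28.1
time: 9.18
tool_pos: [554.2, 173.1, 17.8]
tcp_rot: [178.7, -1.3, -12.0]
ft_force: [0.4, 0.3, -0.2]
finger_gap: 28.3
```

```bash
python3 -m pendant '[0,0,-1.5,0,26, 0,0,-1,0,26, 0,0,0,0,26]';python3 -m pendant '[0,0,-0.7,0,26, 0,0,0,0,26]'
```

```text
time: 9.43
tool_pos: [554.4, 173.2, 15.3]
tcp_rot: [178.7, -1.3, -12.0]
ft_force: [-0.2, -0.4, -0.5]
finger_gap: 28.3
time: 9.6
tool_pos: [554.5, 173.2, 14.7]
tcp_rot: [178.8, -1.3, -12.0]
ft_force: [0.4, -0.2, -0.1]
finger_gap: 28.5
```

```bash
python3 -m pendant '[0,0,-0.7,0,26, 0,0,0,0,26]';python3 -m pendant '[0,0,-0.7,0,26, 0,0,0,0,26]'
```

```text
time: 9.77
tool_pos: [554.7, 173.3, 14.1]
tcp_rot: [178.8, -1.3, -12.0]
ft_force: [-0.1, 0.6, -0.7]
finger_gap: 28.5
time: 9.93
tool_pos: [554.8, 173.3, 13.4]
tcp_rot: [178.8, -1.3, -12.0]
ft_force: [-0.1, -0.0, -0.3]
finger_gap: 28.8
```

```bash
python3 -m pendant '[0,0,-0.7,0,26, 0,0,0,0,26]';python3 -m pendant '[0,0,-0.5,0,26, 0,0,0,0,26]'
```

```text
time: 10.1
tool_pos: [554.8, 173.3, 12.7]
tcp_rot: [178.8, -1.4, -12.0]
ft_force: [-0.4, -0.3, -0.2]
finger_gap: 28.4
time: 10.27
tool_pos: [555.1, 173.3, 12.6]
tcp_rot: [178.8, -1.4, -12.0]
ft_force: [0.3, -0.6, -0.6]
finger_gap: 28.8
```

```bash
python3 -m pendant '[0,0,0,0,32, 0,0,0,0,34, 0,0,0,0,38, 0,0,0,0,44, 0,0,0,0,44, 0,0,0,0,44]'
python3 -m pendant '[0,0,3,0,44, 0,0,6,0,44, 0,0,10,0,44, 0,0,14,0,44, 0,0,16,0,44, 0,0,16,0,44, 0,0,16,0,44, 0,0,16,0,44, 0,0,16,0,44, 0,0,10,0,44, 0,0,0,0,44, 0,0,0,0,44]'
python3 - <<'E'
from h import *
st=sensors.sense();print(st["tool_pos"],st["tcp_rot"])
s=viewer.snapshot("wrist"); cv2.imwrite("pics/w8.png",s["frame"])
E
```

```text
time: 10.77
tool_pos: [555.2, 173.4, 12.6]
tcp_rot: [178.8, -1.4, -12.0]
ft_force: [0.1, 0.1, 0.2]
finger_gap: 44.0
time: 11.77
tool_pos: [555.1, 173.4, 150.0]
tcp_rot: [178.9, -1.6, -12.0]
ft_force: [1.1, 0.7, 0.3]
finger_gap: 44.2
[555.10913923 173.38927236 149.97054401] [178.90050506  -1.63264515 -12.0095704 ]
```

View pics/w8.png

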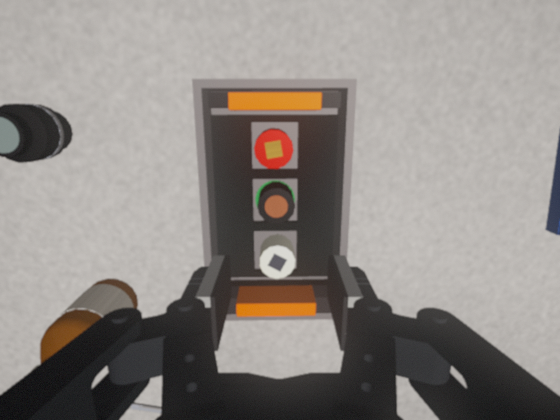

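The specimen stands in the pocket, copper up at (277,206), evenly spaced between red and white. Now I measure the case axis from the catches and specimen tops, then go to the lid.

```bash
python3 - <<'E'
from h import *
s=viewer.snapshot("wrist")
for nm,lo,hi,zs,roi in (("orange",(5,170,100),(16,255,255),50.2,(200,80,350,125)),("orange",(5,170,100),(16,255,255),50.2,(225,280,325,310)),("copper",(0,80,50),(14,200,255),34,(250,190,300,225)),("white",(0,0,190),(180,60,255),34,(240,240,315,280))):
    _,cs=blobs(s,lo,hi,roi,60)
    for c in cs[:1]:
        u,v=cen(c); print(nm,cv2.contourArea(c),np.round((u,v),1),np.round(ray(s,u,v,zs)[:2],1),rect(s,c,zs))
for (u,v) in ((194,80),(356,80)): print(ray(s,u,v,42))
E
```

```text
orange 208.0 [235.2  99.9] [638.4 182.3] ((632.1554565429688, 156.70204162597656), (62.67373275756836, 10.403687477111816), 78.00318145751953)
orange 599.0 [272.4 304.3] [480.9 190.8] ((485.7454528808594, 187.09286499023438), (63.27188491821289, 19.473045349121094), 77.25889587402344)
copper 445.0 [275.8 206.3] [555.2 171.9] ((555.3095092773438, 171.7022247314453), (18.854228973388672, 19.49793243408203), 77.62698364257812)
white 845.0 [277.  261.8] [508.8 180.9] ((508.4765625, 180.89866638183594), (27.998580932617188, 28.488000869750977), 77.519775390625)
[657.32275868 207.54414135  42.        ]
[634.24282939  98.08831353  42.        ]
```

```bash
python3 -m pendant '[0,-8,5,0,50, 1,-16,5,0,50, 1,-24,5,0,50, 1,-32,0,0,55, 1,-34,0,0.01,55, 1,-34,0,0.02,55, 1,-34,0,0.02,55, 1,-32,0,0.02,55, 1,-28,0,0,55, 1,-20,0,0,55, 0,-10,0,0,55, 0,-4,0,0,55]'
python3 -m pendant '[0,0,0,0,55, 0,0,0,0,55]'
python3 - <<'E'
from h import *
st=sensors.sense();print(st["tool_pos"],st["tcp_rot"])
s=viewer.snapshot("wrist"); cv2.imwrite("pics/w9.png",s["frame"])
E
```

```text
time: 12.87
tool_pos: [552.3, -118.2, 152.8]
tcp_rot: [178.6, -0.3, -7.5]
ft_force: [-0.6, 0.6, 0.7]
finger_gap: 54.9
time: 13.03
tool_pos: [551.3, -118.5, 151.6]
tcp_rot: [178.7, -0.2, -7.6]
ft_force: [0.5, 0.1, -0.4]
finger_gap: 55.0
[ 551.26772307 -118.51966599  151.61509301] [ 1.78676920e+02 -1.58169157e-01 -7.64656477e+00]
```

View pics/w9.png

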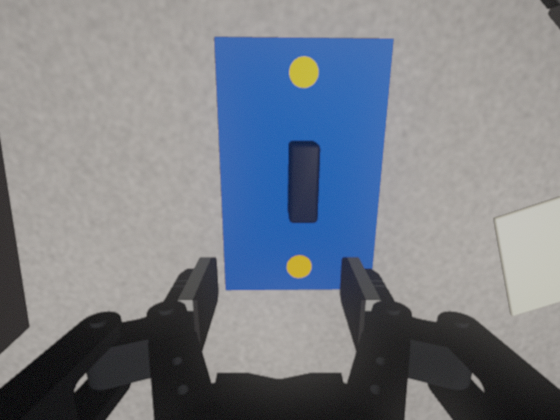

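Lid discs are at (303,72) and (299,267), the handle at (304,182).

```bash
python3 - <<'E'
from h import *
s=viewer.snapshot("wrist");st=sensors.sense();P=[]
_,cs=blobs(s,(18,120,80),(35,255,255),None,150)
for c in cs: u,v=cen(c);p=ray(s,u,v,20);P.append(p);print((u,v),p)
P=sorted(P,key=lambda p:p[0]);d=P[1]-P[0];c=(P[0]+P[1])/2
print("len",np.linalg.norm(d),"yaw",np.degrees(np.arctan2(d[1],d[0])),"c",c,"delta",c-st["tool_pos"],st["tcp_rot"])
E
```

```text
(303.8939269029953, 71.69716955207474) [ 644.36650586 -154.23908301   20.        ]
(298.94520547945206, 266.027397260274) [ 486.29069188 -132.20327598   20.        ]
len 159.6043224856228 yaw -7.93590470970461 c [ 565.32859887 -143.2211795    20.        ] delta [  13.857502    -25.3350184  -131.79702729] [ 1.78673460e+02 -1.78402387e-01 -7.57280625e+00]
```

```bash
python3 -m pendant '[3,-5,-5,-0.005,55, 4,-7,-8,0,55, 3,-6,-12,0,55, 2,-4,-12,0,55, 0,-1,-12,0,55, 0,0,-10,0,55, 0,0,-8,0,55, 0,0,0,0,55, 0,0,0,0,55]'
```

```text
time: 13.88
tool_pos: [563.4, -138.8, 74.5]
tcp_rot: [178.8, 0.1, -7.6]
ft_force: [0.2, -0.2, 1.3]
finger_gap: 54.8
```

```bash
python3 -m pendant '[1,-2,-3,-0.005,55, 0.5,-2,-6,0,55, 0,-0.5,-7,0,55, 0,0,-7,0,55, 0,0,-6,0,55, 0,0,0,0,55, 0,0,0,0,55]'
python3 - <<'E'
from h import *
st=sensors.sense();print(st["tool_pos"],st["tcp_rot"])
s=viewer.snapshot("wrist"); cv2.imwrite("pics/w10.png",s["frame"])
E
```

```text
time: 14.47
tool_pos: [566.0, -143.9, 44.0]
tcp_rot: [178.7, -0.1, -7.9]
ft_force: [-0.2, -0.3, 1.0]
finger_gap: 55.3
[ 566.03780707 -143.85996426   44.04371801] [ 1.78735619e+02 -9.77719251e-02 -7.89591738e+00]
```

View pics/w10.png

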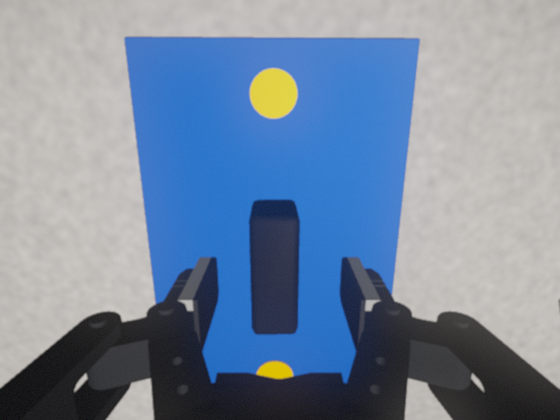

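The handle (274,265) lies between the pads, aligned. Going down 20 mm.

```bash
python3 -m pendant '[0,0.5,-3,0,55, 0,0,-4,0,55, 0,0,-4,0,55, 0,0,-3,0,55, 0,0,-1.5,0,55, 0,0,0,0,55]'
```

```text
time: 15.02
tool_pos: [566.6, -143.3, 27.9]
tcp_rot: [178.7, -0.2, -7.9]
ft_force: [0.3, -0.1, -0.6]
finger_gap: 54.7
```

```bash
python3 -m pendant '[-0.5,0,-2,0,40, 0,0,-2,0,40, 0,0,0,0,35]' 80
python3 -m pendant '[0,0,0,0,16, 0,0,0,0,16, 0,0,0,0,16, 0,0,0,0,16, 0,0,0,0,16, 0,0,0,0,16, 0,0,0,0,16]'
```

```text
time: 15.27
tool_pos: [566.1, -143.3, 23.5]
tcp_rot: [178.7, -0.2, -7.9]
ft_force: [-1.0, -0.4, 0.0]
finger_gap: 35.1
time: 15.85
tool_pos: [566.4, -143.2, 24.3]
tcp_rot: [178.8, -0.2, -7.9]
ft_force: [0.0, -0.1, -0.4]
finger_gap: 20.8
```

```bash
python3 -m pendant '[0,0,3,0,16, 0,0,6,0,16, 0,0,8,0,16, 0,0,10,0,16, 0,0,10,0,16, 0,0,10,0,16, 0,0,10,0,16, 0,0,10,0,16, 0,0,10,0,16, 0,0,8,0,16, 0,0,0,0,16, 0,0,0,0,16]'
python3 - <<'E'
from h import *
st=sensors.sense();print(st["tool_pos"],st["tcp_rot"],st["wrist_torque"])
s=viewer.snapshot("wrist"); cv2.imwrite("pics/w11.png",s["frame"])
s=viewer.snapshot("scene"); cv2.imwrite("pics/s11.png",s["frame"])
E
```

```text
time: 16.85
tool_pos: [566.6, -143.3, 120.7]
tcp_rot: [178.7, -0.4, -7.9]
ft_force: [0.1, 0.1, -2.6]
finger_gap: 20.7
[ 566.57859812 -143.34641572  120.73750559] [178.70582333  -0.36354563  -7.88583642] [ 0.00975936 -0.01635561 -0.01620841]
```

View pics/w11.png

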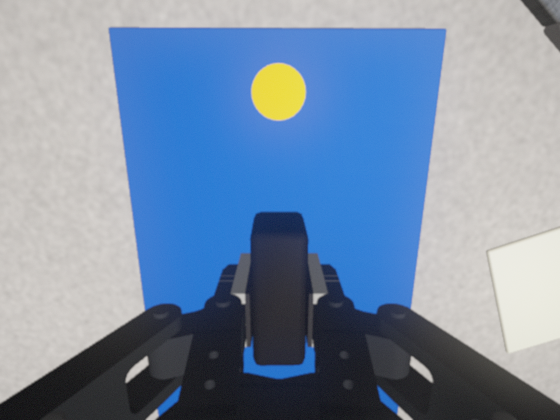

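View pics/s11.png

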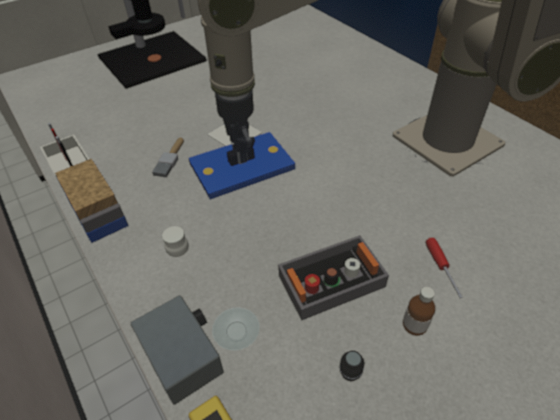

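The lid is lifted level. Carrying it over the case.

```bash
python3 -m pendant '[0,6,0,0,16, 0,12,0,0,16, 0,18,0,-0.01,16, 0,24,0,-0.01,16, -1,28,0,-0.01,16, -1,30,0,-0.01,16, -1,30,0,-0.01,16, -1,30,0,-0.01,16, -1,28,0,-0.005,16, -1,24,0,0,16, -1,18,0,0,16, -1,12,0,0,16]'
python3 -m pendant '[0,6,0,0,16, 0,0,0,0,16, 0,0,0,0,16]'
```

```text
time: 17.95
tool_pos: [547.5, 135.7, 110.4]
tcp_rot: [178.7, 0.6, -12.0]
ft_force: [0.2, 0.8, -2.7]
finger_gap: 20.5
time: 18.2
tool_pos: [544.5, 147.1, 108.3]
tcp_rot: [178.7, 0.8, -11.7]
ft_force: [-0.2, -0.9, -1.7]
finger_gap: 20.3
```

```bash
python3 -m pendant '[2,5,0,0,16, 2,6,0,0,16, 2,5,0,0,16, 1.5,4,0,0,16, 0.5,2,0,0,16, 0,0,0,0,16, 0,0,0,0,16]'
python3 - <<'E'
from h import *
st=sensors.sense();print(st["tool_pos"],st["tcp_rot"])
s=viewer.snapshot("top"); cv2.imwrite("pics/t12.png",cv2.resize(s["frame"][150:290,140:320],None,fx=4,fy=4))
s=viewer.snapshot("scene"); cv2.imwrite("pics/s12.png",cv2.resize(s["frame"][180:340,230:430],None,fx=4,fy=3.75))
E
```

```text
time: 18.78
tool_pos: [554.0, 168.1, 107.8]
tcp_rot: [178.6, 0.8, -12.0]
ft_force: [-0.7, 0.1, -2.4]
finger_gap: 20.6
[553.97316975 168.08058097 107.76266264] [178.62561404   0.84495325 -11.96057944]
```

View pics/s12.png

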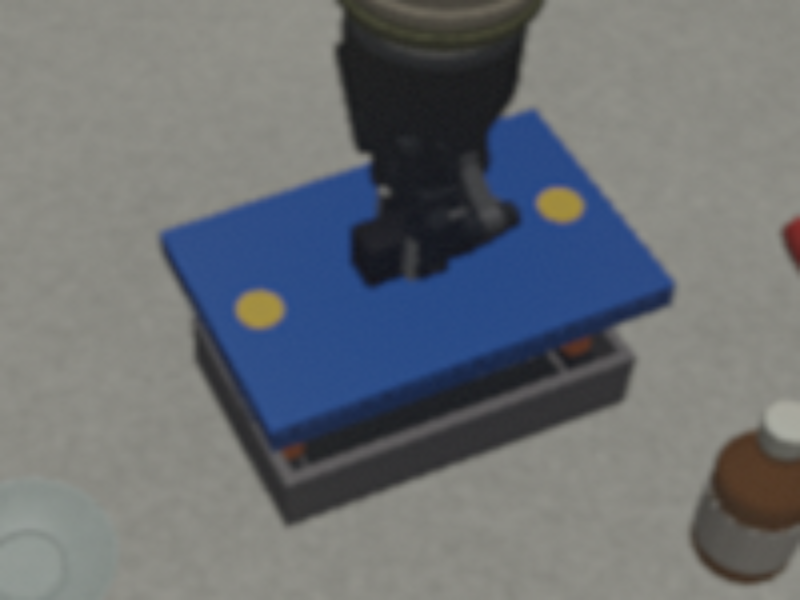

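View pics/t12.png

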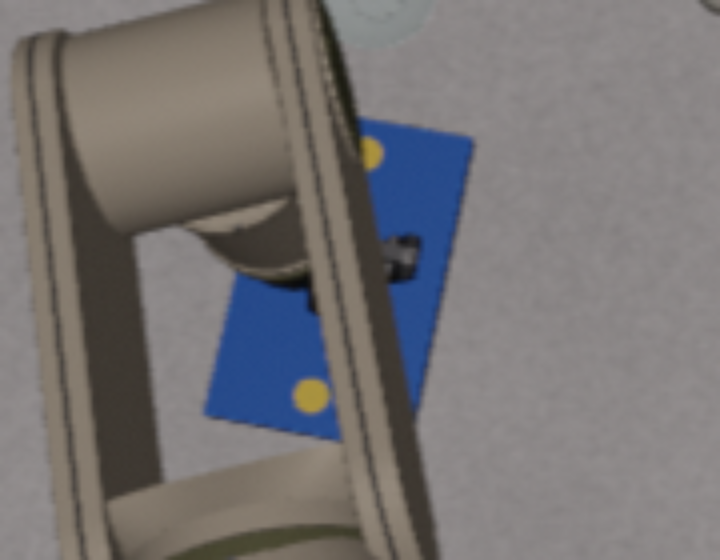

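```bash
python3 -m pendant '[0.3,2,-3,0,16, 0.3,2,-5,0,16, 0,0.5,-6,0,16, 0,0,-6,0,16, 0,0,-4,0,16, 0,0,0,0,16, 0,0,0,0,16]'
```

```text
time: 19.47
tool_pos: [553.6, 172.3, 80.1]
tcp_rot: [178.6, 0.9, -12.0]
ft_force: [0.7, 0.6, -1.9]
finger_gap: 20.7
```

```bash
python3 -m pendant '[0.6,0.3,-1,0.002,16, 0,0,0,0,16, 0,0,0,0,16]'
python3 - <<'E'
from h import *
st=sensors.sense();print(st["tool_pos"],st["tcp_rot"])
s=viewer.snapshot("scene"); z=st["tool_pos"][2]-24.3+20
_,cs=blobs(s,(18,120,90),(35,255,255),(230,180,430,340),15)
P=[]
for c in cs: u,v=cen(c);p=ray(s,u,v,z);P.append(p);print((u,v),p)
d=P[1]-P[0];print((P[0]+P[1])/2,np.linalg.norm(d),np.degrees(np.arctan2(d[1],d[0])))
cv2.imwrite("pics/s13.png",cv2.resize(s["frame"][180:340,230:430],None,fx=4,fy=3.75))
E
```

```text
time: 19.72
tool_pos: [554.1, 172.5, 78.9]
tcp_rot: [178.6, 1.0, -11.9]
ft_force: [-0.8, -0.9, -3.1]
finger_gap: 20.4
[554.11638629 172.49682667  78.90179327] [178.56950088   0.95347397 -11.87538936]
(295.83641975308643, 272.98148148148147) [631.83035401 159.6625366   74.60179327]
(369.2344322344322, 245.00366300366298) [474.08941684 190.77786148  74.60179327]
[552.95988542 175.22019904  74.60179327] 160.78049229524416 168.84132718996716
```

View pics/s13.png

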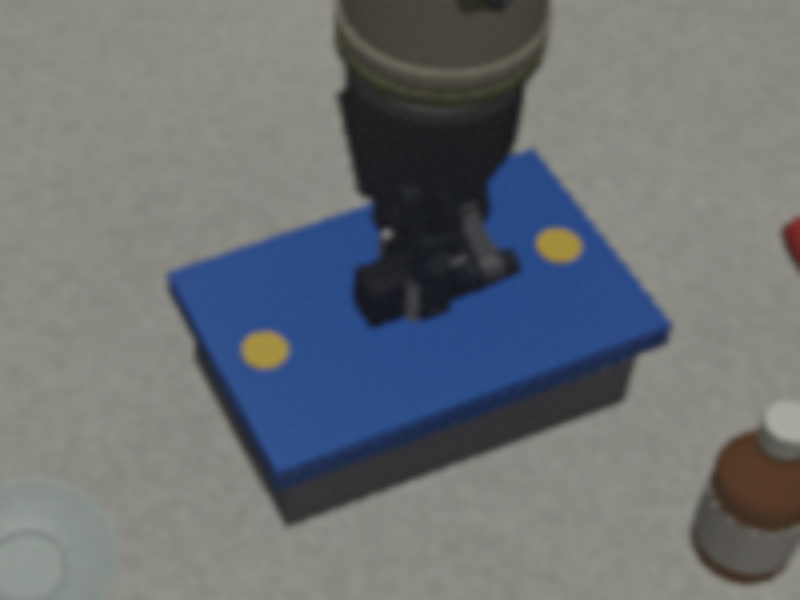

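The lid is right above the case. Both estimates agree within 2–3 mm, so I nudge +1.2,+1 and lower gently.

```bash
python3 -m pendant '[0.6,0.6,-2,0,16, 0.5,0.4,-2,0,16, 0,0,-2,0,16, 0,0,-1,0,16, 0,0,0,0,16]'; python3 -m pendant '[0,0,-2,0,16, 0,0,-1,0,16, 0,0,0,0,16]'
```

```text
time: 20.18
tool_pos: [556.1, 173.7, 72.2]
tcp_rot: [178.6, 0.9, -11.9]
ft_force: [-0.2, -0.3, -1.4]
finger_gap: 20.6
time: 20.43
tool_pos: [556.0, 173.7, 68.7]
tcp_rot: [178.6, 0.9, -11.9]
ft_force: [-0.3, -0.0, -2.1]
finger_gap: 21.1
```

```bash
python3 -m pendant '[0,0,-1.5,0,16, 0,0,-1,0,16, 0,0,0,0,16]'; python3 -m pendant '[0,0,-1.5,0,16, 0,0,-0.5,0,16, 0,0,0,0,16]'
```

```text
time: 20.68
tool_pos: [556.0, 173.7, 66.0]
tcp_rot: [178.6, 0.9, -11.9]
ft_force: [0.1, 0.4, -2.4]
finger_gap: 20.5
time: 20.93
tool_pos: [556.0, 173.7, 63.7]
tcp_rot: [178.6, 0.9, -11.9]
ft_force: [0.4, 0.7, -2.2]
finger_gap: 20.5
```

```bash
python3 -m pendant '[0,0,-1,0,16, 0,0,-0.5,0,16, 0,0,0,0,16]'; python3 - <<'E'
from h import *
s=viewer.snapshot("scene");cv2.imwrite("pics/s14.png",cv2.resize(s["frame"][180:340,230:430],None,fx=4,fy=3.75))
E
```

```text
time: 21.18
tool_pos: [556.0, 173.7, 62.1]
tcp_rot: [178.6, 0.9, -11.9]
ft_force: [0.5, -0.5, -2.4]
finger_gap: 20.4
```

View pics/s14.png

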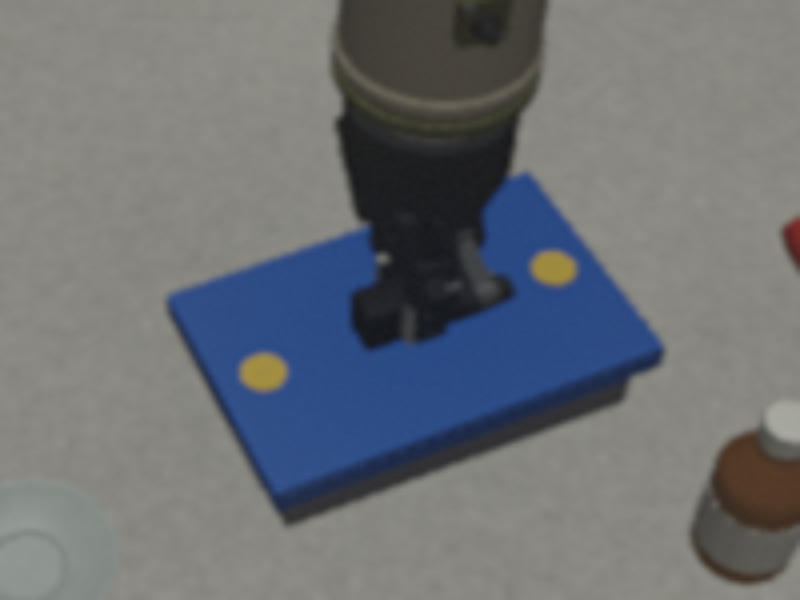

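The skirt is passing outside the rim with no side force. Continuing until the catches carry the lid.

```bash
python3 -m pendant '[0,0,-1,0,16, 0,0,0,0,16]'; python3 -m pendant '[0,0,-1,0,16, 0,0,0,0,16]'; python3 -m pendant '[0,0,-1,0,16, 0,0,0,0,16]'
```

```text
time: 21.4
tool_pos: [556.3, 173.8, 61.4]
tcp_rot: [178.6, 0.8, -11.9]
ft_force: [-1.8, -0.4, -0.3]
finger_gap: 20.4
time: 21.57
tool_pos: [556.6, 173.9, 61.1]
tcp_rot: [178.6, 0.8, -11.9]
ft_force: [-2.4, -1.1, 1.3]
finger_gap: 20.6
time: 21.73
tool_pos: [557.1, 173.9, 60.9]
tcp_rot: [178.7, 0.7, -11.9]
ft_force: [-1.8, -1.0, 1.8]
finger_gap: 20.4
```

It is resting on the catches (weight gone from the wrist). Release and rise.

```bash
python3 -m pendant '[0,0,0,0,24, 0,0,0,0,30, 0,0,0,0,40, 0,0,0,0,46, 0,0,0,0,46, 0,0,0,0,46]'
python3 -m pendant '[0,0,4,0,46, 0,0,8,0,46, 0,0,12,0,46, 0,0,14,0,46, 0,0,14,0,46, 0,0,8,0,46, 0,0,0,0,46, 0,0,0,0,46]'
python3 - <<'E'
from h import *
st=sensors.sense();print(st["tool_pos"],st["tcp_rot"])
s=viewer.snapshot("wrist"); cv2.imwrite("pics/w15.png",s["frame"])
_,cs=blobs(s,(18,120,80),(35,255,255),None,150)
for c in cs: u,v=cen(c);p=ray(s,u,v,57);print((u,v),p,p-st["tool_pos"])
E
```

```text
time: 22.23
tool_pos: [557.7, 174.0, 61.0]
tcp_rot: [178.7, 0.7, -11.9]
ft_force: [-0.2, 1.0, -0.8]
finger_gap: 46.2
time: 22.9
tool_pos: [558.1, 174.1, 128.8]
tcp_rot: [178.8, 0.5, -11.9]
ft_force: [0.9, 0.6, 0.3]
finger_gap: 46.2
[558.0930339  174.14314833 128.84260724] [178.75251649   0.54498881 -11.87611852]
(276.9346035015448, 95.23171987641607) [634.36136789 156.11166557  57.        ] [ 76.26833399 -18.03148275 -71.84260724]
(277.26666666666665, 324.90462519936204) [478.36549194 188.80440666  57.        ] [-79.72754196  14.66125833 -71.84260724]
```

View pics/w15.png

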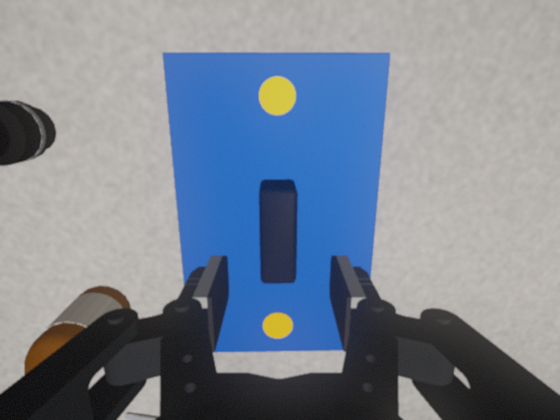

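The lid sits over the case: discs at (277,95) and (277,325), centre about 2.5 mm off along x, inside the 5 mm play. Next I press the far disc with the fingers shut.

```bash
python3 -m pendant '[8,-2,0,0,20, 14,-4,0,0,0, 16,-4,0,0,0, 14,-3,0,0,0, 10,-2,-2,0,0, 4,-1,-6,0,0, 0,0,-10,0,0, 0,0,-10,0,0, 0,0,-6,0,0, 0,0,0,0,0, 0,0,0,0,0]' 40
```

```text
time: 23.87
tool_pos: [623.1, 155.8, 81.7]
tcp_rot: [178.5, 1.2, -11.8]
ft_force: [1.7, 0.1, 1.2]
finger_gap: 0.3
```

```bash
python3 -m pendant '[4,0,-2,0,0, 4,0,-4,0,0, 2,0,-4,0,0, 0,0,-4,0,0, 0,0,0,0,0, 0,0,0,0,0]' 
python3 - <<'E'
from h import *
s=viewer.snapshot("wrist"); cv2.imwrite("pics/w16.png",s["frame"])
E
```

```text
time: 24.37
tool_pos: [634.0, 156.6, 67.4]
tcp_rot: [178.5, 1.2, -11.8]
ft_force: [0.3, 0.5, -1.0]
finger_gap: 0.1
```

View pics/w16.png

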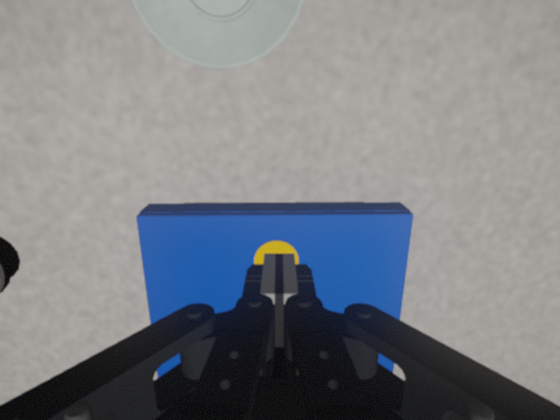

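The shut fingers (280,260) are over the far disc. Pressing down.

```bash
python3 -m pendant '[0,0,-3,0,0, 0,0,-3,0,0, 0,0,-2,0,0, 0,0,-1,0,0, 0,0,0,0,0]'; python3 -m pendant '[0,0,-1.5,0,0, 0,0,-1.5,0,0, 0,0,-1.5,0,0, 0,0,0,0,0]'
```

```text
time: 24.83
tool_pos: [634.2, 156.6, 58.2]
tcp_rot: [178.5, 1.1, -11.8]
ft_force: [0.6, 0.3, -0.5]
finger_gap: -0.2
time: 25.17
tool_pos: [634.5, 156.7, 54.9]
tcp_rot: [178.5, 1.1, -11.8]
ft_force: [-0.9, 0.1, 0.1]
finger_gap: -0.3
```

```bash
python3 -m pendant '[0,0,-1.5,0,0, 0,0,-1.5,0,0, 0,0,0,0,0]'; python3 -m pendant '[0,0,-2,0,0, 0,0,-2,0,0, 0,0,0,0,0]'
```

```text
time: 25.42
tool_pos: [635.0, 156.8, 53.3]
tcp_rot: [178.6, 1.0, -11.8]
ft_force: [-0.9, 0.6, 0.7]
finger_gap: -0.4
time: 25.67
tool_pos: [635.4, 156.9, 50.3]
tcp_rot: [178.6, 1.0, -11.8]
ft_force: [-0.7, -0.5, 0.8]
finger_gap: -0.2
```

```bash
python3 -m pendant '[-0.5,0,-2,0,0, -0.5,0,-2,0,0, 0,0,-2,0,0]'; python3 -m pendant '[0,0,-3,0,0, 0,0,-3,0,0, 0,0,-3,0,0]'
```

```text
time: 25.92
tool_pos: [635.8, 157.0, 48.6]
tcp_rot: [178.6, 0.8, -11.8]
ft_force: [-13.2, -2.7, 23.2]
finger_gap: -0.1
time: 26.17
tool_pos: [635.8, 157.1, 48.5]
tcp_rot: [178.6, 0.8, -11.7]
ft_force: [-13.3, -3.2, 25.1]
finger_gap: 0.1
```

The far end is home at 48.5 mm under 25 N. Up and over the handle to the near disc.

```bash
python3 -m pendant '[0,0,6,0,0, 0,0,14,0,0, 0,0,18,0,0, 0,0,18,0,0, -8,1,10,0,0, -16,3,0,0,0, -22,4,0,0,0, -24,5,0,0,0, -24,5,0,0,0, -22,5,0,0,0, -16,4,0,0,0, -10,2,0,0,0]'
python3 -m pendant '[-4,1,0,0,0, 0,0,0,0,0, 0,0,0,0,0]'
python3 - <<'E'
from h import *
st=sensors.sense();print(st["tool_pos"],st["tcp_rot"])
s=viewer.snapshot("wrist"); cv2.imwrite("pics/w17.png",s["frame"])
_,cs=blobs(s,(18,120,80),(35,255,255),None,150)
for c in cs:
  u,v=cen(c);print((u,v),cv2.contourArea(c),ray(s,u,v,48),ray(s,u,v,57))
E
```

```text
time: 27.17
tool_pos: [492.2, 186.3, 122.9]
tcp_rot: [178.8, 0.3, -11.9]
ft_force: [0.3, 0.2, 0.4]
finger_gap: -0.0
time: 27.42
tool_pos: [486.9, 188.2, 124.1]
tcp_rot: [178.9, 0.3, -11.8]
ft_force: [-0.6, 0.2, -0.4]
finger_gap: -0.1
[486.925631   188.16378876 124.07478053] [178.85857539   0.27250052 -11.79847576]
(275.982970027248, 235.34014532243413) 734.0 [474.9615147  189.44168318  48.        ] [478.54190728 188.81220383  57.        ]
```

View pics/w17.png

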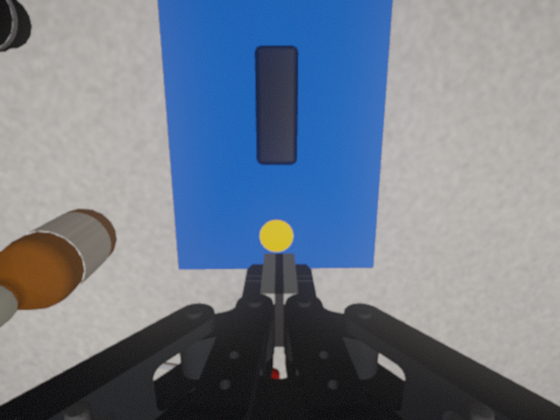

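```bash
python3 -m pendant '[-3,0,-4,0,0, -4,0,-8,0,0, -1.5,0,-12,0,0, 0,0,-12,0,0, 0,0,-10,0,0, 0,0,-6,0,0, 0,0,0,0,0, 0,0,0,0,0]'
```

```text
time: 28.13
tool_pos: [478.2, 186.5, 64.0]
tcp_rot: [178.8, 0.4, -11.9]
ft_force: [0.1, 0.1, 0.2]
finger_gap: 0.2
```

```bash
python3 -m pendant '[0,1,-2,0,0, 0,1,-2,0,0, 0,0,-2,0,0, 0,0,-2,0,0, 0,0,-2,0,0]';  python3 -m pendant '[0,0,-2,0,0, 0,0,-2,0,0, 0,0,-2,0,0, 0,0,-2,0,0]'
```

```text
time: 28.55
tool_pos: [479.2, 189.1, 55.1]
tcp_rot: [178.8, 0.4, -11.9]
ft_force: [-3.4, -1.0, 7.2]
finger_gap: 0.2
time: 28.88
tool_pos: [478.9, 189.1, 49.2]
tcp_rot: [178.7, 0.4, -11.9]
ft_force: [-6.2, -1.7, 7.5]
finger_gap: 0.1
```

```bash
python3 -m pendant '[0,0,-2,0,0, 0,0,-2.5,0,0, 0,0,-2.5,0,0]';  python3 -m pendant '[0,0,-3,0,0, 0,0,-3,0,0, 0,0,-3,0,0]'
```

```text
time: 29.13
tool_pos: [479.0, 189.2, 48.0]
tcp_rot: [178.7, 0.5, -11.9]
ft_force: [-14.8, -4.8, 28.2]
finger_gap: -0.2
time: 29.38
tool_pos: [479.0, 189.2, 48.0]
tcp_rot: [178.6, 0.5, -11.8]
ft_force: [-16.7, -4.9, 30.7]
finger_gap: 0.2
```

The near end is home at 48.0 mm under 30 N. I re-check the far end by pressing again.

```bash
python3 -m pendant '[0,0,6,0,0, 0,0,14,0,0, 0,0,18,0,0, 0,0,18,0,0, 8,-1,10,0,0, 16,-3,0,0,0, 22,-5,0,0,0, 24,-5,0,0,0, 24,-5,0,0,0, 22,-5,0,0,0, 16,-4,0,0,0, 10,-2,0,0,0]'
python3 -m pendant '[3,0,0,0,0, 0,0,0,0,0, 0,0,0,0,0]'
```

```text
time: 30.38
tool_pos: [628.6, 159.8, 123.5]
tcp_rot: [178.9, -0.0, -11.6]
ft_force: [0.9, -0.5, -0.8]
finger_gap: -0.1
time: 30.63
tool_pos: [633.9, 159.0, 123.5]
tcp_rot: [178.9, -0.1, -11.7]
ft_force: [-1.1, -0.1, -0.3]
finger_gap: 0.1
```

```bash
python3 -m pendant '[0,-1,-6,0,0, 0,-1,-10,0,0, 0,0,-12,0,0, 0,0,-12,0,0, 0,0,-10,0,0, 0,0,-6,0,0, 0,0,-3,0,0, 0,0,0,0,0]'
```

```text
time: 31.3
tool_pos: [628.6, 158.0, 55.7]
tcp_rot: [178.8, 0.2, -11.6]
ft_force: [0.3, 0.6, 0.3]
finger_gap: -0.0
```

```bash
python3 -m pendant '[2,0,-2,0,0, 2,0,-2,0,0, 0,0,-2,0,0, 0,0,-2,0,0, 0,0,-2,0,0, 0,0,-3,0,0, 0,0,-3,0,0]'
python3 -m pendant '[0,0,6,0,0, 0,0,14,0,0, 0,0,18,0,0, 0,0,18,0,0, -16,-2,18,0,0, -25,-20,10,0,0, -30,-25,0,0,0, -30,-30,0,0,0, -30,-35,0,0,0, -30,-35,0,0,0, -20,-35,0,0,0, -10,-30,0,0,0]'
python3 -m pendant '[0,-30,0,0,0, 0,-25,0,0,0, 0,-15,0,0,0, 0,-6,0,0,0, 0,0,0,0,0]'
python3 - <<'E'
from h import *
s=viewer.snapshot("scene");cv2.imwrite("pics/s18.png",cv2.resize(s["frame"][180:340,230:430],None,fx=4,fy=3.75)); cv2.imwrite("pics/s18f.png",s["frame"])
t=viewer.snapshot("top");cv2.imwrite("pics/t18.png",t["frame"])
V=np.array(s["view"])
for q,n in((s,"scene"),(t,"top")):
  V=np.array(q["view"])
  _,cs=blobs(q,(18,120,90),(35,255,255),(170,170,430,340),15)
  for c in cs:
    u,v=cen(c);z=float(np.median(q["z_map"][int(v)-2:int(v)+3,int(u)-2:int(u)+3]))
    pc=np.array([(u-q["cx"])/q["fx"]*z,(v-q["cy"])/q["fy"]*z,z])
    print(n,(u,v),V[:3,:3].T@(pc-V[:3,3]),ray(q,u,v,48))
E
```

```text
time: 31.88
tool_pos: [634.1, 158.3, 48.0]
tcp_rot: [178.8, 0.1, -11.6]
ft_force: [-14.1, -2.5, 22.4]
finger_gap: 0.1
time: 32.88
tool_pos: [449.1, -47.0, 149.2]
tcp_rot: [179.2, -1.2, -11.0]
ft_force: [-0.0, -0.6, -0.3]
finger_gap: 0.1
time: 33.3
tool_pos: [448.0, -132.7, 156.0]
tcp_rot: [179.0, -1.8, -11.4]
ft_force: [0.4, 0.3, -0.4]
finger_gap: -0.2
scene (294.8974358974359, 281.9326923076923) [633.94037031 159.4652574   46.38766826] [634.58377561 160.35077431  48.        ]
scene (366.7309236947791, 254.97991967871485) [476.87565407 191.60339688  45.26301892] [478.56347169 192.9820162   48.        ]
top (218.96969696969697, 249.4090909090909) [477.34641893 189.43233739  48.11714989] [477.35854187 189.45171883  48.        ]
top (231.69047619047618, 191.39285714285714) [634.01653201 155.83181568  47.70990114] [633.94851654 155.7919886   48.        ]
```

View pics/s18.png

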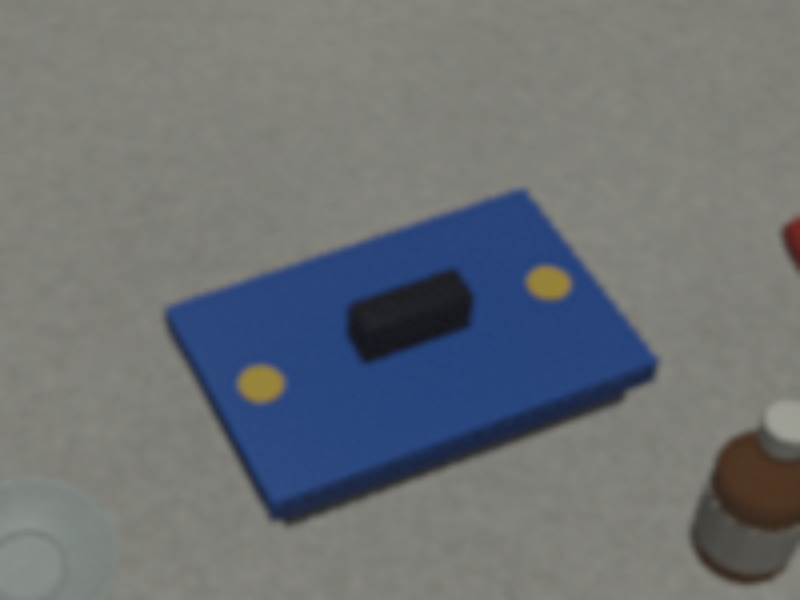

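View pics/t18.png

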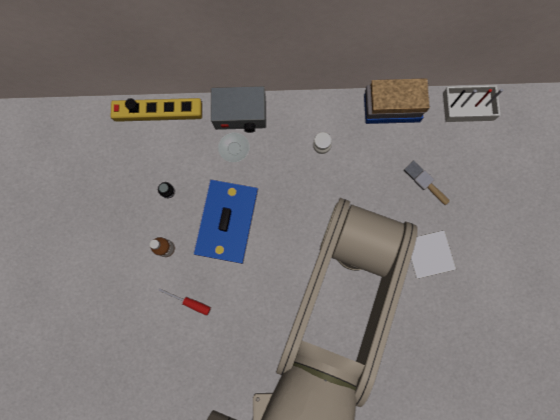

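The lid is level and home. Depth in the top view puts the discs at 48.1 and 47.7 mm, and the other items have not moved. Handing in.

```bash
python3 -c "
from bench import job,sensors
print(sensors.sense()['qd']); print(job.hand_in())"
```

```text
[ 1.36281088  0.18733326  0.57834901  0.27846398 -0.0329022   0.17696336]
the job is handed in; nothing more can be done
None
```

I put the black specimen in the empty middle pocket, copper face up. I then set the blue lid over the case and pressed both ends until it sat fully home. I handed in at about 33.4 s of the 69 s allowed.

- **Specimen:** before the lid went on, the wrist view showed it standing on the pad, evenly spaced between the red and white specimens. I felt no contact force when setting it down, so I let go of it within about 1 mm of the pocket floor.
- **Lid:** on the last press at each end the finger tips stopped at 48.0 mm, at 22 N (far) and 31 N (near). The top camera's depth put the two discs at 47.7 and 48.1 mm, against 48 mm expected.
- **Disagreement:** the scene camera read 46.4 and 45.3 mm for the discs and placed them about 4 mm off in y. It showed a similar y offset throughout, so I trusted the top camera and the contact height.
- **Lid position:** it sits about 2 to 2.5 mm off centre along the case's length, within the 5 mm play.
- **Bench:** the last top view shows the other items where they started and the arm clear of everything.

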